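# Third hand at the lantern-hook clamp

### The arm

A 6-joint arm with a two-finger parallel gripper is mounted at the origin on the work surface. World frame = base frame: x ahead of the robot, y to its left, z up, the work surface at z = 0. Lengths are in m, angles in rad, forces in N, time in s.
With the tool pointing down it reaches from about 0.35 to 0.975 m from the base axis. Payload 4.9 kg.
Tool frame: the origin (TCP) lies at the very end of the fingers, on their centre line; the grasp point (between the pads) lies 19 mm behind it; z points along the fingers, x is the direction in which the jaws open and shut, and the axes are right-handed (so a half turn about z gives the same grasp; the last joint's range is limited). The gripper opens to 85 mm and grips with 20 to 120 N. Pads are 22 mm wide; open, the fingers measure 114 mm over their backs; the gripper's body (76 mm by 85 mm) begins 54 mm behind the grasp point. The pads swing forward as they close: fully open they stand 13 mm farther back than shut.
Start: joints at [0.999, 0.053, 1.613, -0, 1.476, -0.119], TCP at [0.273, 0.562, 0.231] pointing down, gripper open.
Joint ranges: [-3.01, 3.01], [-1.01, 2.22], [0.06, 2.58], [-1.02, 4.17], [0.09, 2.62], [-3.14, 3.14]. Speed limits (rad/s): [2.57, 2.57, 3.14, 3.14, 3.14, 3.14].

### API

Orientations are given as a rotation vector (axis times angle).
In Python, from station import ctrl gives the robot as it stands.
- The arm moves only by the shell command python3 -m handwheel 'ROWS' [OPENING] [FORCE]. ROWS is a JSON object of lists of equal length, an entry for each row: "offset": the shift along the world's x, y, z in units of 40 mm (1.0 is 40 mm), a list of three; "roll": the turn about the world's z in units of 6 degrees (1.0 is 6 degrees). A call has exactly 10 rows; each row is the pose to reach, as a shift and turn from the pose commanded when the call began; what a row does not reach only later rows make up. A row lasts 1/10 s, in which the tool goes at most 50 mm and 8.59 degrees, less where a joint would pass 70% of its speed; a pose out of reach is approached as far as the arm can. A call with a gripper value outside its range is refused whole. OPENING is the finger opening in mm, from 0 to 85.4, set as the call begins (- or left out, the last holds). The fingers move at their own pace and stop on an object; FORCE is the grip in N (left out, the last holds). Time passes only in rows, so rows that repeat a pose let the fingers close, or fill a call up. It gives the time, the measured TCP pose, the force and the opening at its end, in the units of the state.
- ctrl.get_obs(): the state, without advancing time (a new reading comes with each control period).
- ctrl.get_image(name): name is "scene" or "top"; returns a dict with "img" (400x640x3 uint8, red, green, blue), "fx", "fy", "cx", "cy" (pixels), "T" (4x4, takes a point from camera to world coordinates). Camera axes: x right, y down, z forward; pixel columns grow to the right and rows downward; lengths in m; the calibration is good to about 2 mm. A picture is of the moment at which its call begins. There is no depth.
- ctrl.finish_job(): hands the job in, once; it reports no verdict.
The state is a dict: "t": time; "q": joint angles; "dq": joint speeds; "effort": joint torques, N m; "tool_pos": TCP position; "tool_rot": TCP orientation; "contact_force": force on the tool from outside, world axes, zero at the start; "wrist_torque": the same for the moment, N m; "opening": finger opening in m.
Only numpy, scipy, OpenCV 4.12 (cv2) and the standard library are available. Lean on these libraries where they do the work, as an engineer would, in place of code of your own. Each camera call takes 0.05 s, during which the arm holds its last target.

### The job

Be my third hand while I do up the thumbscrew on the desk clamp: slide the brass-coloured lantern hook flat along the sideboard top, never lifting it, tongue first and straight into the clamp's saddle until the tongue's end meets the back stop, without ramming it. Then press it against the stop with a steady push of about 10 newtons (at least 5, at most 15), keep that up for at least two seconds and finish the program while still pressing. Leave the tumbler, the spoons and everything else on the sideboard where they are.

Things in the scene. Friction and masses are not known exactly. Their poses are not given: they have to be found in the camera images.
- hook_rib (a point): Centre of the upright rib of the lantern hook (loose, brass-toned plastic, about 0.22 kg), 33 mm above its underside. z is up, x points along the hook to its tongue and upturned end. The rib is 70 mm long (x -35 to 35), 16 mm thick in y, and spans heights 14 to 52 mm above the underside; its flat sides can be gripped from above.
- hook: The same lantern hook, origin on its underside below the rib's middle, same axes. Flat foot 34 mm wide, 14 mm thick with the slippery glides under it (friction about 0.15), x from -40 to 90 mm; beyond x = 35 it is the tongue. Above it a round arm (12 mm thick, top 59 mm up) runs forward from the rib to the upturned hook end, x up to 164 mm, 86 mm high.
- hook_tip (a point): Middle of the end of the hook's tongue, 90 mm ahead of the rib's centre and 7 mm above the underside; x points forward. The end is flat with rounded corners (8 mm radius).
- stop_face (a point): Middle of the face of the desk clamp's back stop that the tongue is pressed against, 7 mm above the sideboard top, at the sideboard's front edge (the edge away from the robot). x points out over the edge, away from the robot: the direction to push; y is across, z up. The stop is rigid and fixed, 70 mm wide, its top 27 mm above the sideboard.
- clamp_stop: The same back stop; origin on its face at the level of the sideboard top, axes as stop_face.
- saddle_mouth (a point): Start of the straight channel through the grey clamp's saddle, mid-width, 7 mm above the top, 45 mm before the stop face; same axes. Channel 42 mm wide to the stop, cheeks 27 mm high; the mouth flares to about 54 mm over the 12 mm before it. A bridge (underside 20 mm up) covers its last 33 mm, so the tongue goes in beneath. The slack thumbscrew sticks out on the +y side to y = 61 mm.
- tumbler: Clear glass tumbler, about 68 mm across and 90 mm high, standing near the front edge on the +y side of the clamp, 125 to 150 mm from it, not to be disturbed. Origin under its centre.
- spoon_a: Wooden spoon 200 mm long lying on the top along the front edge on the -y side of the clamp, not to be disturbed.
- spoon_b: Wooden spoon 200 mm long lying in the oval aluminium tray, not to be disturbed.
- sweets_box: Lidded turquoise ceramic sweets box, 142 mm across and 111 mm high, on the -y side, not to be disturbed. Origin under its centre.
- lantern: Small lantern, 78 mm square and about 170 mm high, on the +y side near the front edge, not to be disturbed. Origin under its centre.
Mind the look-alikes: they are no part of the job. Leave any orange look-alike of the hook alone.

How it is judged:
By the outcome, as a careful person would: the job done as asked, in the order asked, and still so for the second after the job is handed in, while the arm keeps its last pose, push and grip.
It also fails if it takes over 58 s, if anything falls off the work surface, if the arm or the gripper's body presses on something with over 40 N, if the wrist force passes 120 N, or if a joint passes its speed limit or range.

## Working session

There is one attempt and no reset: what is moved stays moved. The work goes in short steps, Python scripts to look and compute and a shell command to move; the robot and the scene stay as the last step left them, time stands still between calls to the robot, and variables do not carry over. Pictures are saved under pics/ and viewed, and the job is handed in when it is done.

```bash
ls; mkdir -p pics; python3 - <<'E'
from station import ctrl
import cv2
o=ctrl.get_obs(); print({k:o[k] for k in o})
for n in("scene","top"):
    d=ctrl.get_image(n); cv2.imwrite(f"pics/{n}0.png",d["img"][:,:,::-1]); print(n,d["fx"],d["fy"],d["cx"],d["cy"],d["T"])
E
```

```text
pics
{'t': 0.0, 'q': array([ 9.98980444e-01,  5.33595855e-02,  1.61430579e+00, -2.06097624e-05,
        1.47594857e+00, -1.19016430e-01]), 'dq': array([-0.00184341, -0.00210859,  0.00158375, -0.0001586 , -0.00091886,
       -0.00063302]), 'effort': array([-1.23034893e-04, -3.93668532e+01, -3.70185435e+01, -7.65716118e-05,
        7.08673979e-03, -8.44970174e-06]), 'tool_pos': array([0.27310698, 0.56148888, 0.23005426]), 'tool_rot': array([ 2.66265212,  1.66563945, -0.00285812]), 'contact_force': array([-0.14256068,  0.44557833,  0.89840626]), 'wrist_torque': array([-0.035808  , -0.03905795,  0.02708469]), 'opening': 0.08530222993546842}
scene 466.3554230877341 466.3554230877341 315.8418040394305 203.0286793332162 [[-0.29572615  0.83043446 -0.47214897  1.39087345]
 [ 0.9552053   0.25118792 -0.15648468  0.30608012]
 [-0.01135215 -0.49727581 -0.86751824  1.57538437]
 [ 0.          0.          0.          1.        ]]
top 449.843460695918 449.843460695918 322.21531083092 195.70693472874146 [[ 2.30928808e-03 -9.95958318e-01  8.97869424e-02  4.06800911e-01]
 [-9.99826578e-01 -6.40366058e-04  1.86119456e-02  2.39879670e-02]
 [-1.84792256e-02 -8.98143517e-02 -9.95787076e-01  1.66538609e+00]
 [ 0.00000000e+00  0.00000000e+00  0.00000000e+00  1.00000000e+00]]
```

View pics/scene0.png

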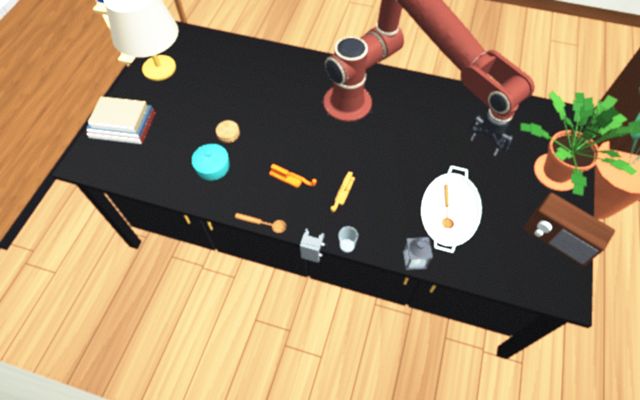

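View pics/top0.png

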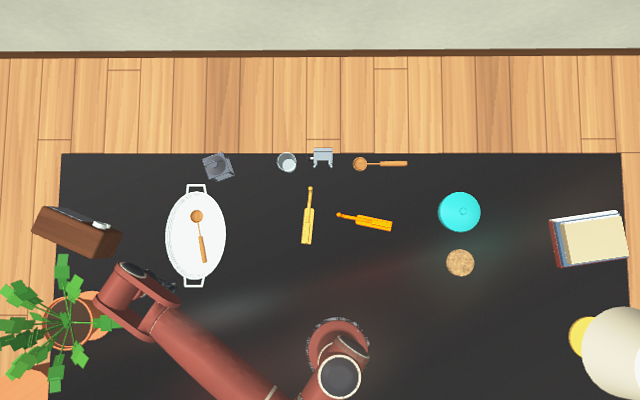

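The top view shows two hook candidates: a yellow-brass one at top (307,215) / scene (343,190), and an orange one at top (366,221) / scene (292,176). The spoons at top (380,163) and (200,235) are round-headed, so they are ruled out. I pick the yellow-brass one and check it in a crop.

```bash
python3 - <<'E'
import cv2,numpy as np
t=cv2.imread("pics/top0.png");s=cv2.imread("pics/scene0.png")
a=cv2.resize(t[140:260,265:415],None,fx=5,fy=5,interpolation=cv2.INTER_CUBIC); cv2.imwrite("pics/c_top.png",a)
b=cv2.resize(s[150:270,255:405],None,fx=5,fy=5,interpolation=cv2.INTER_CUBIC); cv2.imwrite("pics/c_scene.png",b)
E
```

```text
(no output)
```

View pics/c_top.png

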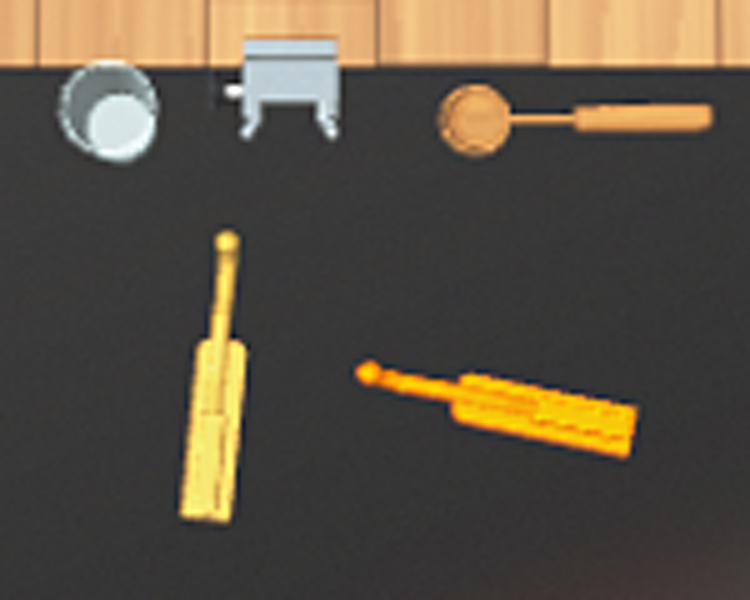

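View pics/c_scene.png

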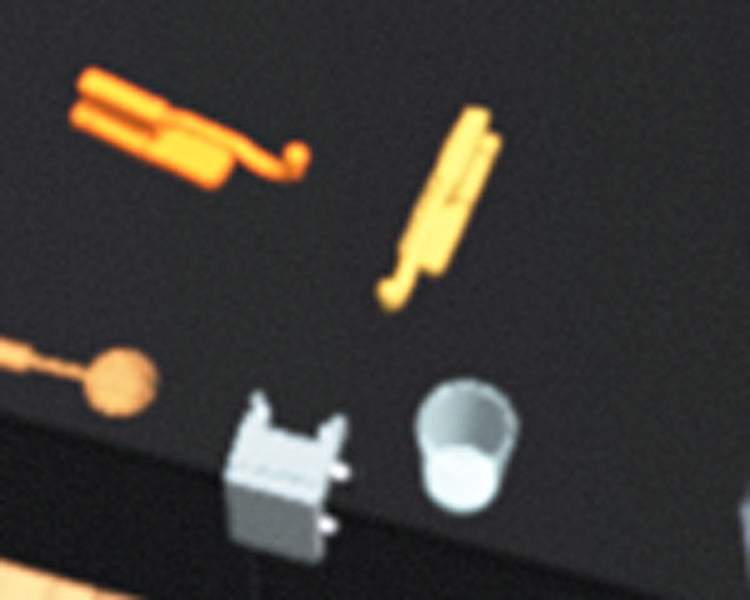

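The crop confirms the yellow-brass hook. Its foot spans crop (180–247, 340–523) with the arm tip at (227,242). The clamp shows at crop (290,85) with its mouth facing the robot, and the tumbler is at (110,110). Next I measure them.

```bash
cat > h.py <<'E'
import numpy as np,cv2
from station import ctrl
def ray(d,px,z):
    px=np.atleast_2d(np.asarray(px,float)); T=np.asarray(d["T"])
    v=np.c_[(px[:,0]-d["cx"])/d["fx"],(px[:,1]-d["cy"])/d["fy"],np.ones(len(px))]@T[:3,:3].T
    return T[:3,3]+v*((z-T[2,3])/v[:,2])[:,None]
def yellow(img,ker=5):
    h=cv2.cvtColor(img,cv2.COLOR_RGB2HSV)
    return h
def hookmask(d,roi):
    h=cv2.cvtColor(d["img"],cv2.COLOR_RGB2HSV)
    m=((h[...,0]>=20)&(h[...,0]<=32)&(h[...,1]>70)&(h[...,2]>120)).astype(np.uint8)*255
    r=np.zeros_like(m);x0,y0,x1,y1=roi;r[y0:y1,x0:x1]=m[y0:y1,x0:x1];return r
def hook(d,roi):
    m=hookmask(d,roi)
    M=cv2.resize(m,None,fx=4,fy=4,interpolation=cv2.INTER_LINEAR);M=(M>127).astype(np.uint8)*255
    # arm (12 mm ~13px) removed by opening
    f=cv2.morphologyEx(M,cv2.MORPH_OPEN,cv2.getStructuringElement(cv2.MORPH_ELLIPSE,(27,27)))
    c=max(cv2.findContours(f,cv2.RETR_EXTERNAL,cv2.CHAIN_APPROX_NONE)[0],key=cv2.contourArea)[:,0]
    p=ray(d,(c+.5)/4-.5,.014)[:,:2]
    r=cv2.minAreaRect((p*1000).astype(np.float32))
    return m,p,r
E
python3 - <<'E'
from h import *
d=ctrl.get_image("top")
m,p,r=hook(d,(285,175,335,260)); print("foot rect mm",r); print(cv2.boxPoints(r))
ys,xs=np.nonzero(m); i=ys.argmin(); print("tip px",xs[ys<ys.min()+4].mean(),ys.min(), "tip z~80", ray(d,[[xs[ys<ys.min()+5].mean(),ys.min()+2]],.083))
g=d["img"]
for y in range(144,170): print(y,' '.join(f"{int(v):3d}" for v in g[y,305:340].mean(1)))
E
```

```text
foot rect mm ((460.67108154296875, 106.80484008789062), (41.240997314453125, 32.14930725097656), 0.3451310396194458)
[[439.95413 122.75499]
 [440.1478   90.60626]
 [481.38803  90.85469]
 [481.19437 123.00342]]
tip px 310.09090909090907 187 tip z~80 [[0.57328445 0.09660411 0.083     ]]
144 168 136 190 187 184 186 189 187 186 195 196 190 187 187 186 188 190 184 177 178 182 180 177 174 177 180 183 184 181 178 177 177 175 173 167
145 166 134 190 187 184 185 189 188 188 195 196 189 188 187 186 188 191 184 177 177 175 178 176 174 176 180 183 184 181 177 178 178 174 173 168
146 165 135 190 187 184 186 189 187 188 197 198 190 189 190 188 190 192 185 179 177 174 179 178 175 178 181 184 185 182 177 177 178 175 173 168
147 165 135 190 187 184 187 189 188 179 163 164 156 155 157 154 155 158 150 144 141 140 143 142 140 142 146 149 163 182 177 176 178 175 173 169
148 165 135 191 187 184 186 190 188 196 209 209 207 204 207 206 206 208 206 204 204 203 206 203 202 204 205 198 184 181 177 177 178 175 174 168
149 164 135 191 186 185 187 190 188 198 212 210 208 210 209 210 211 211 208 208 208 210 208 20
[... 2229 characters left out ...]
  56  57  58  49 116 213 211 103  66  57  58  58  59  58  58  58  57  57  54  66 127 193 198 106  51  58  58  58  58  59  56
166  58  58  58  58  58  58  55  68 172 241 142  68  57  59  58  56  57  57  58  58  59  58  58  56  78 188 252 134  52  57  58  57  57  58  57
167  59  58  59  59  59  58  57  58 106 149  90  55  56  59  57  58  59  58  57  57  57  57  57  56  54 105 155  87  55  55  58  58  57  57  58
168  59  60  60  58  58  57  58  55  59  67  62  56  56  58  56  59  56  58  56  58  58  59  58  57  56  62  72  58  57  58  58  58  57  57  58
169  57  58  58  57  57  59  58  57  56  56  55  56  58  57  59  59  57  58  58  57  58  57  58  58  57  57  59  57  58  56  58  57  56  57  59
```

```bash
python3 - <<'E'
from h import *
d=ctrl.get_image("top")
h=cv2.cvtColor(d["img"],cv2.COLOR_RGB2HSV)
for y in range(206,246,6): print(y,[tuple(int(a) for a in h[y,x]) for x in range(300,316,2)])
for n,px,z in [("edge L",[290,152.8],0),("edge R",[350,152.8],0),("bridge L",[317,159.6],.027),("bridge R",[328,159.6],.027),("flareL",[314,167.5],.027),("flareR",[331.2,167.5],.027),("cheek outL",[313,158],.027),("cheek outR",[332.3,158],.027),("chan inL",[316.6,162],.027),("chan inR",[327.9,162],.027),("bridge far",[320,150.8],.027)]:
    print(n,ray(d,px,z)[0].round(4))
E
```

```text
206 [(165, 9, 58), (150, 4, 57), (120, 4, 57), (150, 10, 53), (28, 139, 254), (19, 166, 190), (120, 9, 54), (0, 9, 57)]
212 [(0, 9, 57), (110, 14, 55), (19, 150, 208), (26, 144, 247), (28, 129, 248), (22, 156, 235), (27, 137, 250), (16, 49, 67)]
218 [(75, 9, 57), (113, 38, 53), (24, 146, 250), (25, 147, 246), (23, 158, 240), (27, 137, 248), (25, 144, 252), (117, 48, 53)]
224 [(0, 5, 54), (15, 44, 70), (26, 142, 252), (27, 135, 247), (27, 136, 247), (22, 156, 234), (24, 148, 255), (120, 14, 55)]
230 [(120, 9, 55), (19, 150, 187), (27, 135, 248), (27, 137, 247), (26, 141, 247), (27, 133, 251), (18, 130, 135), (90, 5, 54)]
236 [(114, 25, 51), (20, 148, 233), (26, 144, 247), (27, 134, 247), (21, 157, 231), (26, 139, 251), (110, 61, 50), (60, 5, 54)]
242 [(18, 55, 70), (29, 134, 255), (28, 134, 255), (23, 152, 243), (26, 140, 251), (25, 146, 255), (120, 29, 53), (150, 5, 54)]
edge L [0.7187 0.1765 0.    ]
edge R [ 0.7184 -0.0486  0.    ]
bridge L [0.6881 0.0741 0.027 ]
bridge R [0.6881 0.0336 0.027 ]
flareL [0.6587 0.0851 0.027 ]
flareR [0.6587 0.0218 0.027 ]
cheek outL [0.6941 0.0889 0.027 ]
cheek outR [0.694  0.0178 0.027 ]
chan inL [0.6792 0.0756 0.027 ]
chan inR [0.6791 0.034  0.027 ]
bridge far [0.721  0.0632 0.027 ]
```

```bash
sed -i 's/>=20)/>=16)/' h.py; python3 - <<'E'
from h import *
d=ctrl.get_image("top")
m,p,r=hook(d,(285,175,335,260)); print("foot rect mm",r); print(cv2.boxPoints(r))
ys,xs=np.nonzero(m); s=ys<ys.min()+5
tp=ray(d,[[xs[s].mean(),ys[s].mean()]],.08)[0]; print("tip",tp)
b=cv2.boxPoints(r); b=b[np.argsort(b[:,0])]; back=b[:2].mean(0);front=b[2:].mean(0); u=(front-back)/np.linalg.norm(front-back)
print("back",back,"front",front,"yaw",np.degrees(np.arctan2(u[1],u[0])),"rib",back+40*u, front-90*u)
print("tip ahead/lat", (tp[:2]*1000-back-40*u)@u,(tp[:2]*1000-back)@np.array([-u[1],u[0]]))
e=ctrl.get_image("scene"); m,p,r=hook(e,(325,165,362,215)); print("scene rect",r)
b=cv2.boxPoints(r); b=b[np.argsort(b[:,0])]; print(b)
E
```

```text
foot rect mm ((447.6607666015625, 109.12477111816406), (39.957489013671875, 135.53919982910156), 84.6361312866211)
[[378.3203   95.56865]
 [513.266    82.89838]
 [517.0012  122.68089]
 [382.05554 135.35117]]
tip [0.57716565 0.09701216 0.08      ]
back [380.18793 115.45991] front [515.1336   102.789635] yaw -5.3638697 rib [420.01276 111.72069] [425.5277  111.20288]
tip ahead/lat 157.83969209657718 0.04661477473769691
scene rect ((444.53411865234375, 112.93345642089844), (44.2984504699707, 159.3875274658203), 84.50094604492188)
[[363.08456  98.52316]
 [367.3297  142.61775]
 [521.7385   83.24916]
 [525.98364 127.34375]]
```

Foot centre is (0.448, 0.109), so the rib is at about (0.4227, 0.1115) with yaw −5.4°. The clamp channel's mid-line is y≈0.0545 and the stop is at x≈0.72, with yaw ≈0. The sizes agree: 70 mm cheeks, 42 mm channel, and the arm tip on the hook's axis. The jaw must turn from 64° to about 84.6°, roll +3.42. I move over in two calls.

```bash
python3 -m handwheel '{"offset":[[0.1,-0.3,0],[0.3,-0.9,0],[0.6,-1.7,0],[0.9,-2.6,0],[1.2,-3.5,0],[1.5,-4.4,0],[1.8,-5.3,0],[2.1,-6.2,0],[2.4,-7.1,0],[2.6,-7.8,0]],"roll":[0.1,0.3,0.6,0.9,1.2,1.5,1.8,2.1,2.3,2.5]}' 60 30
```

```text
t: 1.3
tool_pos: [0.3776, 0.2476, 0.2313]
tool_rot: [2.422, 1.999, 0.001]
contact_force: [-0.2, 0.1, 0.1]
opening: 0.06
```

```bash
python3 -m handwheel '{"offset":[[0.2,-0.6,0],[0.4,-1.3,0],[0.6,-1.9,-0.2],[0.8,-2.5,-0.4],[1.0,-3.0,-0.7],[1.1,-3.3,-1.0],[1.14,-3.4,-1.3],[1.14,-3.45,-1.5],[1.14,-3.45,-1.6],[1.14,-3.45,-1.6]],"roll":[0.2,0.4,0.6,0.7,0.8,0.9,0.92,0.92,0.92,0.92]}' 60 30
python3 - <<'E'
from h import *
o=ctrl.get_obs(); print(o["t"],o["tool_pos"],o["tool_rot"],o["opening"],o["contact_force"],o["q"])
R=cv2.Rodrigues(np.array(o["tool_rot"]))[0]; print(R[:,0],R[:,2],np.degrees(np.arctan2(R[1,0],R[0,0])))
d=ctrl.get_image("scene"); cv2.imwrite("pics/s1.png",cv2.resize(d["img"][80:260,240:440,::-1],None,fx=3.3,fy=3.3))
E
```

```text
t: 2.3
tool_pos: [0.4224, 0.1124, 0.1667]
tool_rot: [-2.323, -2.114, 0.001]
contact_force: [-0.3, 0.2, -0.6]
opening: 0.0601
2.3 [0.42243828 0.11239676 0.16666383] [-2.32262544e+00 -2.11417760e+00  1.33163748e-03] 0.06009583221276373 [-0.31085569  0.16382577 -0.63497523] [ 8.93739911e-02 -3.76599736e-01  2.10179277e+00  1.57138105e-04
  1.41758189e+00 -1.38755237e+00]
[ 9.37560980e-02  9.95595194e-01 -6.27640347e-05] [-1.19140818e-03  4.91543074e-05 -9.99999289e-01] 84.6202700636422
```

View pics/s1.png

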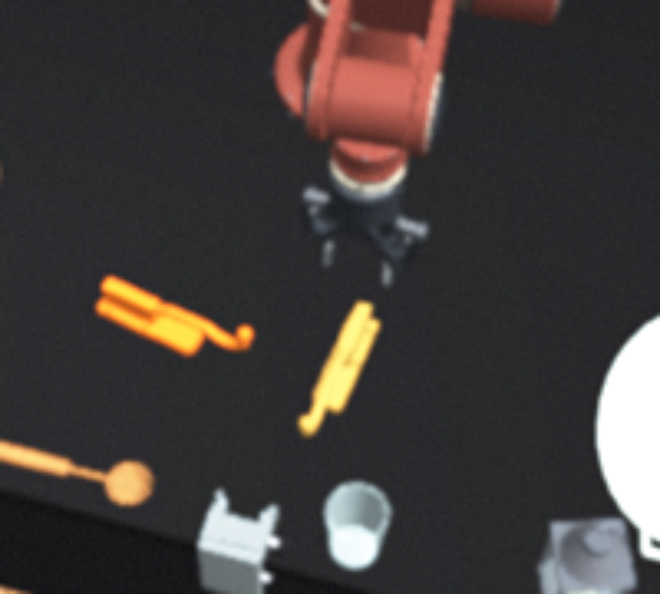

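The crop shows the gripper at (365,230) squarely above the hook's rib, and the hook has not moved. I descend.

```bash
python3 -m handwheel '{"offset":[[0,0,-0.3],[0,-0.02,-0.8],[0,-0.02,-1.3],[0,-0.02,-1.8],[0,-0.02,-2.3],[0,-0.02,-2.7],[0,-0.02,-3.1],[0,-0.02,-3.4],[0,-0.02,-3.55],[0,-0.02,-3.65]],"roll":[0,0,0,0,0,0,0,0,0,0]}' 60 30
python3 - <<'E'
from h import *
d=ctrl.get_image("top"); cv2.imwrite("pics/t2.png",cv2.resize(d["img"][140:260,255:415,::-1],None,fx=5,fy=5,interpolation=cv2.INTER_CUBIC))
d=ctrl.get_image("scene"); cv2.imwrite("pics/s2.png",cv2.resize(d["img"][130:260,260:420,::-1],None,fx=4.5,fy=4.5,interpolation=cv2.INTER_CUBIC))
E
```

```text
t: 3.35
tool_pos: [0.4229, 0.1113, 0.0209]
tool_rot: [-2.324, -2.114, 0.0]
contact_force: [0.2, 0.4, 0.3]
opening: 0.0602
```

View pics/t2.png

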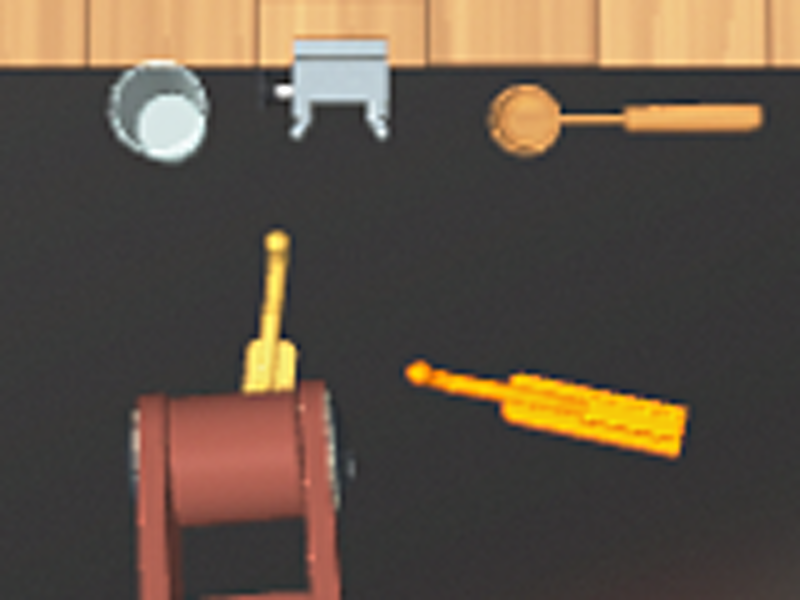

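View pics/s2.png

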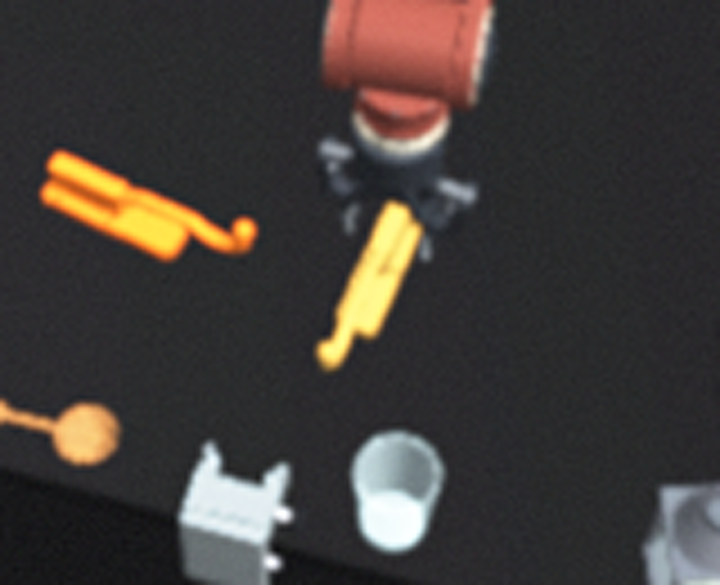

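The fingers straddle the rib at scene crop (350,218) and (425,248), with nothing touched. I close the gripper.

```bash
python3 -m handwheel '{"offset":[[0,0,0],[0,0,0],[0,0,0],[0,0,0],[0,0,0],[0,0,0],[0,0,0],[0,0,0],[0,0,0],[0,0,0]],"roll":[0,0,0,0,0,0,0,0,0,0]}' 5 45
```

```text
t: 4.45
tool_pos: [0.4237, 0.1113, 0.022]
tool_rot: [2.324, 2.113, 0.001]
contact_force: [-0.6, -0.2, 5.7]
opening: 0.0152
```

Gripped: the opening is 15 mm, the rib's thickness. A light 5.7 N press down keeps the hook on the top. I slide forward and across while straightening the yaw.

```bash
python3 -m handwheel '{"offset":[[0.05,-0.03,0.01],[0.2,-0.1,0.01],[0.4,-0.2,0.01],[0.6,-0.3,0.01],[0.8,-0.4,0.01],[1.0,-0.5,0.01],[1.2,-0.6,0.01],[1.35,-0.68,0.01],[1.4,-0.7,0.01],[1.4,-0.7,0.01]],"roll":[0.05,0.1,0.2,0.3,0.4,0.5,0.6,0.7,0.8,0.8]}'
```

```text
t: 5.45
tool_pos: [0.4799, 0.0829, 0.022]
tool_rot: [2.232, 2.208, 0.001]
contact_force: [0.8, -1.0, 4.3]
opening: 0.0154
```

```bash
python3 -m handwheel '{"offset":[[0.05,-0.03,0],[0.2,-0.1,0],[0.4,-0.2,0],[0.6,-0.3,0],[0.8,-0.4,0],[1.0,-0.5,0],[1.15,-0.6,0],[1.25,-0.68,0],[1.3,-0.72,0],[1.3,-0.72,0]],"roll":[0,0.05,0.1,0.1,0.1,0.1,0.1,0.1,0.1,0.1]}'
python3 - <<'E'
from h import *
o=ctrl.get_obs(); print(o["t"],o["tool_pos"],o["contact_force"],o["wrist_torque"])
R=cv2.Rodrigues(np.array(o["tool_rot"]))[0]; print(np.degrees(np.arctan2(R[1,0],R[0,0])))
d=ctrl.get_image("top"); cv2.imwrite("pics/t3.png",cv2.resize(d["img"][140:260,255:415,::-1],None,fx=5,fy=5,interpolation=cv2.INTER_CUBIC))
np.save("pics/t3.npy",d["img"])
d=ctrl.get_image("scene"); cv2.imwrite("pics/s3.png",cv2.resize(d["img"][150:270,270:420,::-1],None,fx=5,fy=5,interpolation=cv2.INTER_CUBIC))
E
```

```text
t: 6.45
tool_pos: [0.5315, 0.0543, 0.022]
tool_rot: [2.221, 2.22, 0.001]
contact_force: [0.8, -0.3, 5.0]
opening: 0.0151
6.45 [0.53151247 0.05429013 0.02202821] [ 0.78814469 -0.26060984  4.96390392] [ 0.01757679 -0.08372949 -0.00011856]
89.96917641048346
```

View pics/t3.png

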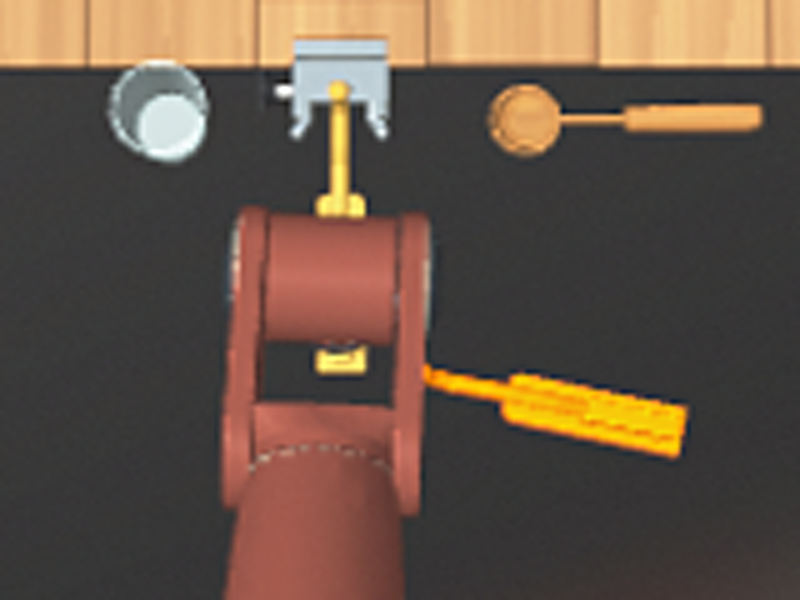

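View pics/s3.png

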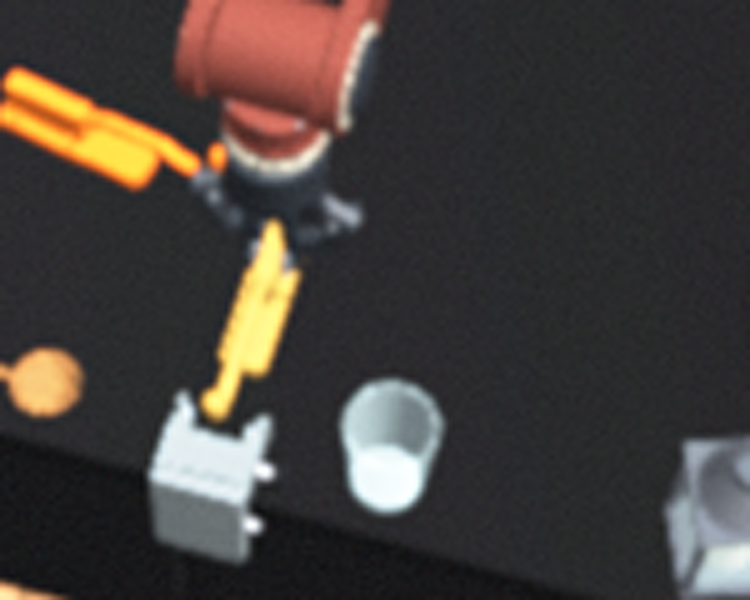

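The hook is straight: the tongue in the top crop spans x 316–365 (middle 340.5) and the clamp 294–388 (middle 341). The tumbler and spoon have not moved. Now the remaining distance.

```bash
python3 - <<'E'
from h import *
d=ctrl.get_image("top"); g=d["img"].astype(int)
h=cv2.cvtColor(d["img"],cv2.COLOR_RGB2HSV)
for c in (319,320,326,327): print(c,[int(v) for v in g[174:186,c,0]])
for r in (180,181,211,212): print(r,[int(v) for v in g[r,314:333,0]])
print(ray(d,[[320,178.7],[323,214.6]],.014), ray(d,[[317.7,180.5],[327.6,180.5],[317.7,212],[327.6,212]],.014)[:,1])
E
```

```text
319 [53, 55, 54, 53, 43, 225, 255, 255, 254, 159, 131, 148]
320 [62, 63, 61, 57, 82, 255, 251, 250, 244, 151, 128, 147]
326 [56, 55, 57, 53, 94, 255, 255, 252, 255, 184, 124, 144]
327 [58, 56, 59, 56, 48, 151, 255, 255, 255, 169, 125, 143]
180 [58, 58, 57, 48, 184, 255, 251, 247, 248, 244, 227, 251, 255, 255, 42, 54, 56, 58, 58]
181 [58, 57, 54, 46, 196, 255, 250, 248, 249, 245, 227, 250, 252, 255, 55, 53, 56, 57, 57]
211 [56, 54, 56, 43, 191, 255, 255, 255, 255, 255, 252, 223, 255, 255, 100, 48, 55, 55, 54]
212 [55, 55, 54, 44, 196, 255, 251, 247, 233, 233, 234, 245, 252, 255, 101, 51, 54, 55, 55]
[[0.61886838 0.06319639 0.014     ]
 [0.48603627 0.05181032 0.014     ]] [0.07168678 0.03507324 0.07131232 0.03492936]
```

The tongue end is at x≈0.620, about 100 mm short of the stop. It sits about 1 mm to −y of the channel middle, so I trim +0.8 mm and enter.

```bash
python3 -m handwheel '{"offset":[[0.05,0.02,0],[0.15,0.02,0],[0.3,0.02,0],[0.45,0.02,0],[0.6,0.02,0],[0.75,0.02,0],[0.9,0.02,0],[1.0,0.02,0],[1.05,0.02,0],[1.05,0.02,0]],"roll":[0,0,0,0,0,0,0,0,0,0]}'
```

```text
t: 7.6
tool_pos: [0.5732, 0.0553, 0.022]
tool_rot: [2.222, 2.221, 0.0]
contact_force: [-1.1, -0.4, 6.0]
opening: 0.0155
```

```bash
python3 -m handwheel '{"offset":[[0.05,0,0],[0.15,0,0],[0.25,0,0],[0.35,0,0],[0.45,0,0],[0.55,0,0],[0.65,0,0],[0.75,0,0],[0.8,0,0],[0.8,0,0]],"roll":[0,0,0,0,0,0,0,0,0,0]}'
python3 - <<'E'
from h import *
o=ctrl.get_obs(); print(o["t"],o["tool_pos"],o["contact_force"],o["wrist_torque"])
d=ctrl.get_image("top"); cv2.imwrite("pics/t4.png",cv2.resize(d["img"][140:260,255:415,::-1],None,fx=5,fy=5,interpolation=cv2.INTER_CUBIC))
E
```

```text
t: 8.6
tool_pos: [0.6052, 0.0553, 0.0221]
tool_rot: [2.222, 2.221, 0.0]
contact_force: [-0.2, -0.1, 6.2]
opening: 0.015
8.6 [0.60518529 0.05532549 0.02205534] [-0.1698333  -0.06644429  6.21302701] [ 0.01337033 -0.02931492  0.02294659]
```

View pics/t4.png

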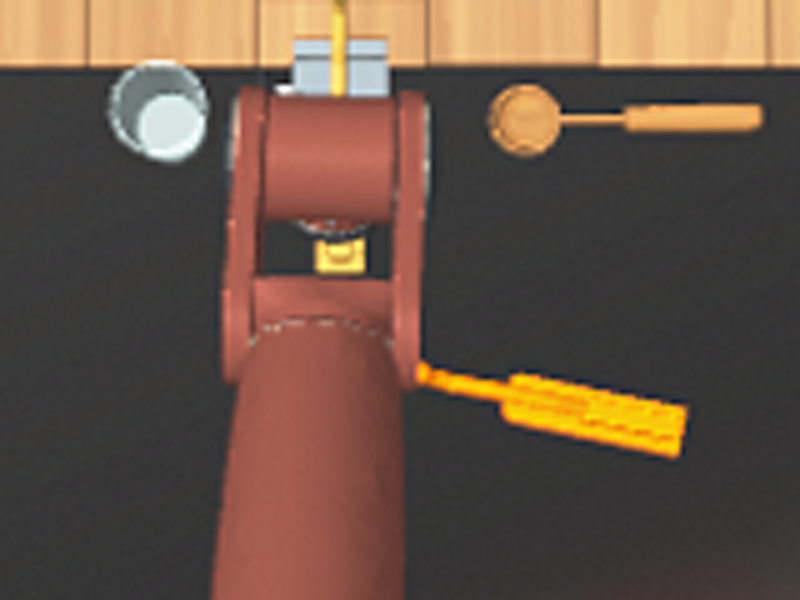

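The hook has gone straight in with no side force, and its arm passes over the bridge at crop (340,70). About 27 mm is left. I advance slower, then creep.

```bash
python3 -m handwheel '{"offset":[[0.05,0,0],[0.1,0,0],[0.15,0,0],[0.2,0,0],[0.25,0,0],[0.3,0,0],[0.35,0,0],[0.4,0,0],[0.4,0,0],[0.4,0,0]],"roll":[0,0,0,0,0,0,0,0,0,0]}'
```

```text
t: 9.65
tool_pos: [0.621, 0.0554, 0.0221]
tool_rot: [2.222, 2.221, 0.0]
contact_force: [-1.5, -1.0, 5.8]
opening: 0.0156
```

```bash
python3 -m handwheel '{"offset":[[0.01,0,0],[0.02,0,0],[0.03,0,0],[0.04,0,0],[0.05,0,0],[0.06,0,0],[0.07,0,0],[0.075,0,0],[0.075,0,0],[0.075,0,0]],"roll":[0,0,0,0,0,0,0,0,0,0]}'
```

```text
t: 10.65
tool_pos: [0.6237, 0.0554, 0.0221]
tool_rot: [-2.221, -2.221, 0.001]
contact_force: [-2.7, -0.1, 7.5]
opening: 0.0155
```

```bash
python3 -m handwheel '{"offset":[[0.01,0,0],[0.02,0,0],[0.03,0,0],[0.04,0,0],[0.05,0,0],[0.06,0,0],[0.06,0,0],[0.06,0,0],[0.06,0,0],[0.06,0,0]],"roll":[0,0,0,0,0,0,0,0,0,0]}'
```

```text
t: 11.65
tool_pos: [0.6261, 0.0554, 0.022]
tool_rot: [-2.221, -2.221, 0.001]
contact_force: [-1.5, -1.1, 6.9]
opening: 0.0155
```

```bash
python3 -m handwheel '{"offset":[[0.01,0,0],[0.02,0,0],[0.03,0,0],[0.04,0,0],[0.05,0,0],[0.05,0,0],[0.05,0,0],[0.05,0,0],[0.05,0,0],[0.05,0,0]],"roll":[0,0,0,0,0,0,0,0,0,0]}'
```

```text
t: 12.65
tool_pos: [0.6281, 0.0554, 0.022]
tool_rot: [-2.221, -2.221, 0.001]
contact_force: [-1.4, 0.4, 6.6]
opening: 0.0154
```

```bash
python3 -m handwheel '{"offset":[[0.01,0,0],[0.02,0,0],[0.03,0,0],[0.04,0,0],[0.04,0,0],[0.04,0,0],[0.04,0,0],[0.04,0,0],[0.04,0,0],[0.04,0,0]],"roll":[0,0,0,0,0,0,0,0,0,0]}'
```

```text
t: 13.65
tool_pos: [0.6297, 0.0554, 0.0221]
tool_rot: [-2.221, -2.221, 0.001]
contact_force: [-1.8, -0.0, 7.0]
opening: 0.0151
```

```bash
python3 -m handwheel '{"offset":[[0.01,0,0],[0.02,0,0],[0.03,0,0],[0.03,0,0],[0.03,0,0],[0.03,0,0],[0.03,0,0],[0.03,0,0],[0.03,0,0],[0.03,0,0]],"roll":[0,0,0,0,0,0,0,0,0,0]}'
```

```text
t: 14.65
tool_pos: [0.6309, 0.0554, 0.0221]
tool_rot: [-2.221, -2.221, 0.001]
contact_force: [-2.8, 0.5, 7.1]
opening: 0.0151
```

```bash
python3 -m handwheel '{"offset":[[0.01,0,0],[0.02,0,0],[0.03,0,0],[0.03,0,0],[0.03,0,0],[0.03,0,0],[0.03,0,0],[0.03,0,0],[0.03,0,0],[0.03,0,0]],"roll":[0,0,0,0,0,0,0,0,0,0]}'
```

```text
t: 15.65
tool_pos: [0.6315, 0.0554, 0.0221]
tool_rot: [-2.22, -2.22, 0.003]
contact_force: [-5.2, 0.3, 9.3]
opening: 0.0151
```

```bash
python3 -m handwheel '{"offset":[[0.01,0,0],[0.02,0,0],[0.02,0,0],[0.02,0,0],[0.02,0,0],[0.02,0,0],[0.02,0,0],[0.02,0,0],[0.02,0,0],[0.02,0,0]],"roll":[0,0,0,0,0,0,0,0,0,0]}'
```

```text
t: 16.65
tool_pos: [0.6314, 0.0554, 0.022]
tool_rot: [-2.219, -2.219, 0.005]
contact_force: [-8.8, 0.4, 11.4]
opening: 0.0152
```

Contact with the stop came at tool x≈0.6315. The measured force is now 8.8 N, of which about 2 N is sliding friction under the foot. I add 0.6 mm.

```bash
python3 -m handwheel '{"offset":[[0.005,0,0],[0.01,0,0],[0.015,0,0],[0.015,0,0],[0.015,0,0],[0.015,0,0],[0.015,0,0],[0.015,0,0],[0.015,0,0],[0.015,0,0]],"roll":[0,0,0,0,0,0,0,0,0,0]}'; python3 - <<'E'
from h import *
o=ctrl.get_obs(); print(o["t"],o["tool_pos"],o["contact_force"])
d=ctrl.get_image("top"); cv2.imwrite("pics/t5.png",cv2.resize(d["img"][140:260,255:415,::-1],None,fx=5,fy=5,interpolation=cv2.INTER_CUBIC))
d=ctrl.get_image("scene"); cv2.imwrite("pics/s5.png",cv2.resize(d["img"][150:270,270:420,::-1],None,fx=5,fy=5,interpolation=cv2.INTER_CUBIC))
o=ctrl.get_obs(); print(o["t"],o["tool_pos"],o["contact_force"])
E
```

```text
t: 17.65
tool_pos: [0.6314, 0.0554, 0.0221]
tool_rot: [-2.218, -2.218, 0.007]
contact_force: [-10.8, -0.8, 13.0]
opening: 0.0155
17.65 [0.63143228 0.05540532 0.0220574 ] [-10.83220514  -0.80823727  12.97532646]
17.75 [0.63140733 0.05540922 0.02202768] [-11.92301318  -0.21746057  14.02337076]
```

View pics/t5.png

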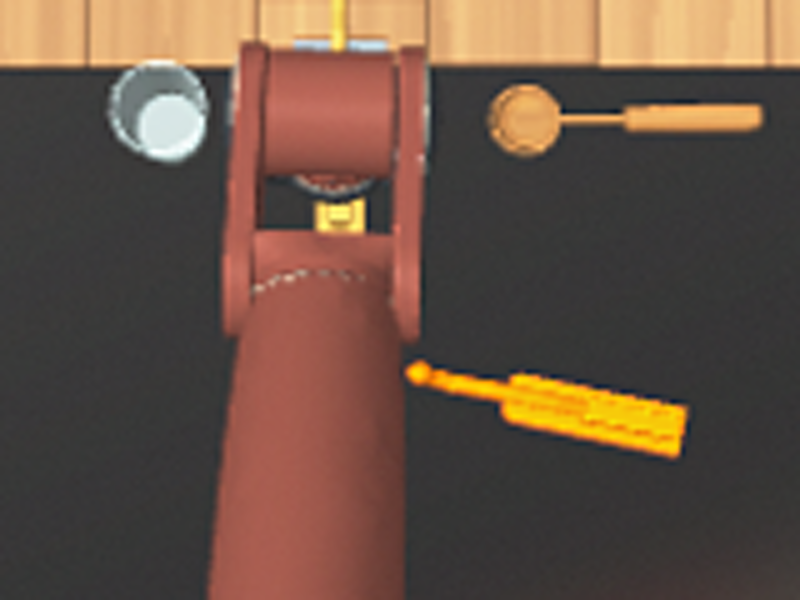

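View pics/s5.png

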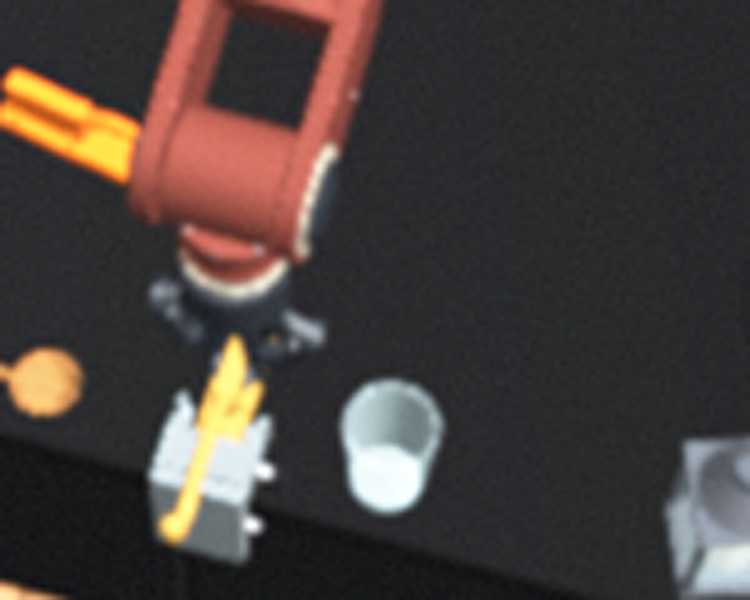

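The tongue is under the bridge, with the hook straight in the saddle (scene crop 225,420). Tumbler, spoon and orange hook are in place. The force of about 11 N is in the band, so I hold it.

```bash
python3 -m handwheel '{"offset":[[0,0,0],[0,0,0],[0,0,0],[0,0,0],[0,0,0],[0,0,0],[0,0,0],[0,0,0],[0,0,0],[0,0,0]],"roll":[0,0,0,0,0,0,0,0,0,0]}'
```

```text
t: 18.75
tool_pos: [0.6314, 0.0554, 0.0221]
tool_rot: [-2.218, -2.218, 0.007]
contact_force: [-11.9, -0.5, 14.5]
opening: 0.0152
```

```bash
python3 -m handwheel '{"offset":[[0,0,0],[0,0,0],[0,0,0],[0,0,0],[0,0,0],[0,0,0],[0,0,0],[0,0,0],[0,0,0],[0,0,0]],"roll":[0,0,0,0,0,0,0,0,0,0]}'
```

```text
t: 19.75
tool_pos: [0.6314, 0.0554, 0.0221]
tool_rot: [-2.218, -2.218, 0.007]
contact_force: [-11.6, -1.0, 12.9]
opening: 0.0155
```

```bash
python3 -m handwheel '{"offset":[[0,0,0],[0,0,0],[0,0,0],[0,0,0],[0,0,0],[0,0,0],[0,0,0],[0,0,0],[0,0,0],[0,0,0]],"roll":[0,0,0,0,0,0,0,0,0,0]}'
```

```text
t: 20.75
tool_pos: [0.6314, 0.0554, 0.0221]
tool_rot: [-2.218, -2.218, 0.007]
contact_force: [-10.1, 0.0, 13.9]
opening: 0.0156
```

```bash
python3 - <<'E'
from station import ctrl
o=ctrl.get_obs(); print(o["t"],o["contact_force"],o["wrist_torque"])
print(ctrl.finish_job())
E
```

```text
20.75 [-10.0588996    0.01755245  13.86066967] [-0.10578348  1.17616841 -0.03020226]
the job is handed in; nothing more can be done
None
```

The brass hook is in the saddle with its tongue against the back stop, and I handed the job in at 20.75 s while still pressing.

- **Slide:** I gripped the rib from above and straightened the hook from about −5.4° to 0°. I slid it along the sideboard top, pressing lightly down all the way, and ran it into the saddle with no side load of note. The last few millimetres were at creep speed, and it met the stop at tool x ≈ 0.6315.
- **Push:** The measured force along x was 10–12 N for the 3 s of holding, at a steady tool position. Up to about 2 N of that may be friction under the foot, so I put the push on the stop at roughly 8–12 N.
- **Rest of the sideboard:** The last pictures, taken just before the hold, show the tumbler, the front spoon, the lantern and the orange hook where they were. I did not compare the sweets box or the tray spoon again, but the arm did not go near them at low height.
- **Less certain:** The downward press rose from about 6 N to 14 N as I built up the push, with a tool tilt of about 0.3°. The pictures are too coarse to confirm that the foot lies perfectly flat.

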